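# Drive the bench wedge tight with the hammer

### The arm

A 6-joint arm with a two-finger parallel gripper is mounted at the origin on the work surface. World frame = base frame: x ahead of the robot, y to its left, z up, the work surface at z = 0. Lengths are in m, angles in rad, forces in N, time in s.
With the tool pointing down it reaches from about 0.375 to 0.9 m from the base axis. Payload 3.1 kg.
Tool frame: the origin (TCP) lies on the centre line of the jaws, within the pads' length; the fingertips stand 25 mm ahead of it and the grasp point (between the pads) lies 6 mm ahead of it; z points along the fingers, y is the line along which they close (so a half turn about z gives the same grasp; the last joint's range is limited). The gripper opens to 87 mm and grips with 3 to 60 N. Pads are 19 mm wide; open, the fingers measure 117 mm over their backs; the gripper's body (75 mm by 190 mm) begins 51 mm behind the grasp point.
Start: joints at [1.04, 0.527, 1.433, -0, 1.181, -0.178], TCP at [0.216, 0.586, 0.248] pointing down, gripper open.
Joint ranges: [-3.08, 3.08], [-0.75, 2.2], [0.22, 2.44], [-1.43, 4.57], [0, 2.65], [-2.85, 2.85]. Speed limits (rad/s): [2.79, 2.79, 3.14, 3.14, 3.14, 3.14].

### API

Orientations are given as a unit quaternion [x, y, z, w].
In Python, from plant import ctrl gives the robot as it stands. Calls block until the motion is done:
- ctrl.move_pose(position, orientation): joint-space move of the TCP to a pose.
- ctrl.movel(position, speed=0.15, frame=None): straight line of the TCP; frame=None keeps the orientation; speed is the mean speed in m/s.
- ctrl.move_joints(angles): joint-space move.
- ctrl.open() and ctrl.gripper_close(): open the fingers fully, or close them until they stop; the grip force is fixed at half the most.
- ctrl.pause(seconds).
- ctrl.solve_ik(position, orientation): joint angles nearest the present ones, or None.
- ctrl.state(): the state.
- ctrl.read_camera(name): name is "scene" or "top" or "wrist"; returns (picture, depth): 384x512x3 uint8, red, green, blue; 384x512 float32, m along the optical axis (not along the pixel's ray), 0 where there is no reading.
- ctrl.camera_info(name): a dict with "fx", "fy", "cx", "cy" (pixels), "pose" (4x4, takes a point from camera to world coordinates). Camera axes: x right, y up, looking along -z (the intrinsics and any distortion apply to the point x, -y, -z); pixel columns grow to the right and rows downward; lengths in m; the calibration is good to about 2 mm. A picture is of the moment at which its call begins: read the wrist's pose just before it. camera_info takes no time and is no camera call; for the wrist camera it gives the pose at the moment of the call.
A pose or a line that the arm cannot do raises ctrl.Unreachable and nothing moves.
- ctrl.sign_off(): hands the job in; it is judged then, once.
Trained networks look in the newest picture that a camera, given by its name, has taken for a name from the list of things; names that differ only in an ending like _2 or _b are one class to them, and where a whole thing is asked for, a point or a joint stands for the part that bears it (a point fixed in the world has none). Each returns a list of dicts, best first, with "conf" (0 to 1); they miss things now and then, are a little off and sometimes report something else, mostly with a low value. They report only what shows in the picture. A call takes as long as a camera call. They do not tell look-alikes from the thing itself.
- ctrl.recognise(camera, target): "xy" ([column, row] in pixels, amid what is visible of it).
- ctrl.trace(camera, target): "mask" (384x512 bool, what is visible of it) and "xy" ([column, row] in pixels, amid what is visible of it).
The state is a dict: "clock": time; "joint_pos": joint angles; "dq": joint speeds; "tau": joint torques, N m; "tool_pos": TCP position; "orientation": TCP orientation; "contact_force": force on the tool from outside, world axes, zero at the start; "wrist_torque": the same for the moment, N m; "opening": opening from 0.0 (shut) to 1.0 (fully open); "grasp_force": force on a finger pad.
Only numpy, scipy, OpenCV 4.12 (cv2) and the standard library are available. Lean on these libraries where they do the work, as an engineer would, in place of code of your own. Each camera call takes 0.05 s, during which the arm holds its last target. There are 200 camera calls.

### The job

Pick the hammer up off the green mat and tap the loose dark wedge in with it, thin end first, with firm but light taps, until the wedge stops advancing and by itself holds the board tight and flush against the fence. Do not touch the wedge with the gripper. Then lay the hammer back down on the mat; leave everything else on the bench where it is.

Things in the scene. Friction and masses are not known exactly. Their poses are not given: they have to be found in the camera images.
- hammer_grip (a point): joiner's hammer, about 0.42 kg, 280 mm long, light wooden handle and steel head, lying on its side on the green mat. This point is on the handle's centre line, half-way up, near the balance point, 50 mm from the middle of the head; the handle there is 30 mm wide (along y) and 22 mm high. Own axes: +x along the handle to the head, +y across it, the way the striking face points, z up as it lies
- hammer_face (a point): centre of the hammer's bright striking face, 28 mm across; 50 mm ahead of hammer_grip in its x and 50 mm in its y. The head, 28 mm high and wide, runs from here 95 mm along -y to the peen. Same axes as hammer_grip
- hammer: the same hammer; origin at mid-length on its underside, 75 mm behind hammer_grip and 14 mm lower. At 0.15 m/s its tap on the jammed wedge peaks at about 60 N, at 0.07 m/s near 30 N
- wedge_butt (a point): centre of the wedge's thick end, the upright face to be tapped, 42 mm wide and 42 mm high, 21 mm above the bench; axes as wedge. It goes in easily for some 20 to 80 mm while the gaps close (the cleat's exact place differs and is not reported), then stops. Taps that reach 25 to 35 N after it has stopped leave it tight and self-locked; more than 45 N is too hard
- wedge: dark oak wedge, 200 mm long, 42 mm high, 9 mm thick at the thin end, 42 mm at the thick end (taper 1 in 6), 0.16 kg, standing loose in the tapering gap between the board and a fixed slanted cleat on the robot's side. Origin under its middle. Own +y runs from the thick to the thin end, the way it is to be driven; +x points across it to the board, its straight side
- board: loose laminated pine board, 120 x 230 x 38 mm, about 0.5 kg, with a gap of about 2 mm to the fence at first. Origin under its middle; x across (120 mm), y along (230 mm)
- fence: fixed L-shaped wooden fence, 40 mm high. Origin on the bench at its inner corner; the board's long side belongs flush against its long face (the plane x = 0, board on the -x side, so the board's middle is at x = -60 mm when flush); the other face (y = 0, board on the -y side) is the end stop. Own y is parallel to the wedge's
- mat: fixed dark green mat, 360 (x) x 200 (y) x 3 mm, under the hammer. Origin at its middle, on the bench
- spare_wedge: pale beech wedge, 130 x 30 mm, lying near the clamp: leave alone. Origin under its middle
- screw_jar: glass jar with a red lid, 64 mm across, 85 mm high: leave alone. Origin under its middle
- glue: white glue bottle, 60 mm across, 190 mm high: leave alone. Origin under its middle
- varnish_tin: tin with a red label, 90 mm across, 110 mm high: leave alone. Origin under its middle
- tape: yellow tape measure, 70 x 65 x 36 mm: leave alone. Origin under its middle
- screwdriver: screwdriver with a red handle, 200 mm long: leave alone. Origin under its middle
- offcut: pine offcut, 100 x 60 x 32 mm: leave alone. Origin under its middle
Mind the look-alikes: they are no part of the job. What is shaped like the wedge but turquoise is not meant.

How it is judged:
By the outcome, as a careful person would: the job done as asked, in the order asked, and still so for the second after the job is handed in, with the robot touching nothing.
It also fails if it takes over 54 s, if anything falls off the work surface, if the arm or the gripper's body presses on something with over 40 N, if the wrist force passes 120 N, or if a joint passes its speed limit or range.

## Working session

There is one attempt and no reset: what is moved stays moved. The work goes in short steps, each a Python script; the robot and the scene stay as the last script left them, time stands still between calls to the robot, and variables do not carry over. Pictures are saved under pics/ and viewed, at most 10 in all, crops included, and the job is handed in when it is done.

```bash
mkdir -p pics; ls
python3 - <<'E'
from plant import ctrl
import cv2, numpy as np
print(ctrl.state())
for c in ("top","scene"):
    im,d=ctrl.read_camera(c); cv2.imwrite(f"pics/{c}0.png",im[:,:,::-1]); np.save(f"{c}_d.npy",d); np.save(f"{c}_im.npy",im)
    i=ctrl.camera_info(c); print(c,i)
for c in ("top",):
    for t in ("hammer","hammer_grip","hammer_face","wedge","wedge_butt","board","fence","mat"):
        r=ctrl.trace(c,t)
        print(c,t,[(round(q["conf"],2),np.round(q["xy"],1),int(q["mask"].sum())) for q in r[:3]])
        if r: np.save(f"m_{t}.npy",np.array([q["mask"] for q in r[:3]]))
E
```

```text
pics
{'clock': 0.0, 'joint_pos': array([ 1.03951805e+00,  5.28448814e-01,  1.43392794e+00, -3.91248675e-05,
        1.18135775e+00, -1.78482838e-01]), 'dq': array([ 2.75835974e-04, -1.81215140e-03, -1.20655370e-03,  9.75370449e-05,
        1.68824266e-04, -1.81637765e-03]), 'tau': array([-3.12211869e-04, -4.40043640e+01, -1.76595908e+01,  6.34004991e-02,
        5.80443267e-02, -1.49971606e-04]), 'tool_pos': array([0.21557105, 0.58591713, 0.24657407]), 'orientation': array([ 1.75476909e-01,  9.84482964e-01, -1.01047907e-03, -3.55160714e-04]), 'contact_force': array([ 0.11456819, -0.38551501,  0.76048323]), 'wrist_torque': array([ 0.01113645, -0.00306539,  0.01468253]), 'grasp_force': 0.0, 'opening': 0.9996908436369853}
top {'fx': 494.7434618564832, 'fy': 494.7434618564832, 'cx': 265.13182996896165, 'cy': 195.40087505749815, 'pose': array([[ 0.01307714,  0.99743696, -0.07034553,  0.41134985],
       [-0.99989411,  0.01259527, -0.00728933, -0.073669  ],
       [-0.00638462,  0.0704334 ,  0.99749605,  1.93048728],
       [ 0.        ,  0.        ,  0.        ,  1.        ]])}
scene {'fx
[... 158 characters left out ...]
20137882],
       [ 0.95883871,  0.24015315, -0.1515084 , -0.26490735],
       [-0.00773037,  0.5554514 ,  0.83151307,  1.05612599],
       [ 0.        ,  0.        ,  0.        ,  1.        ]])}
top hammer []
top hammer_grip [(0.59, array([356.3, 208.1]), 656)]
top hammer_face [(0.77, array([356.2, 211.3]), 726)]
top wedge [(0.84, array([267.8, 181.8]), 382), (0.81, array([291.8, 133.8]), 399), (0.75, array([185.4, 262.9]), 419)]
top wedge_butt [(0.93, array([291.3, 139. ]), 341), (0.73, array([270.5, 180.9]), 396)]
top board [(0.73, array([231.4, 166. ]), 1832)]
top fence [(0.84, array([206.2, 143.9]), 1234), (0.27, array([353.6, 211.7]), 740)]
top mat [(0.63, array([359.8, 224.3]), 4003)]
```

Run:
```python
import cv2
im=cv2.imread("pics/top0.png"); c=im[90:290,140:420]; cv2.imwrite("pics/top0c.png",cv2.resize(c,(784,560),interpolation=cv2.INTER_CUBIC))
```

```text
(no output)
```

View pics/top0c.png

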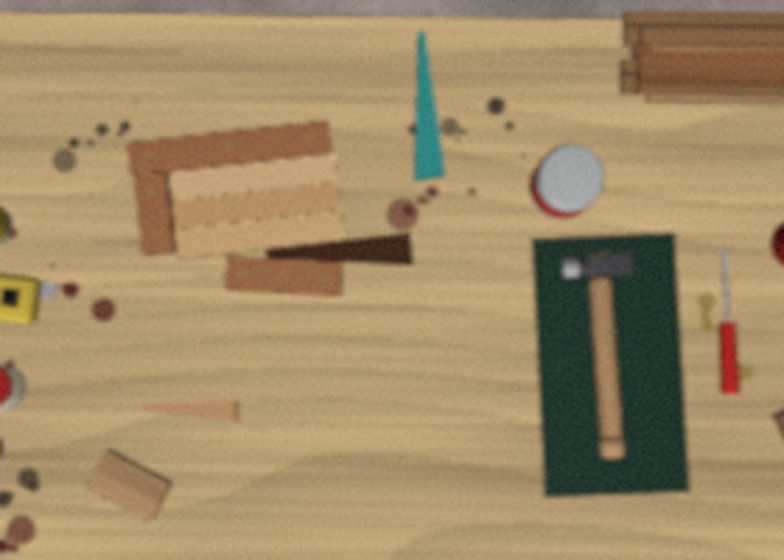

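View pics/scene0.png

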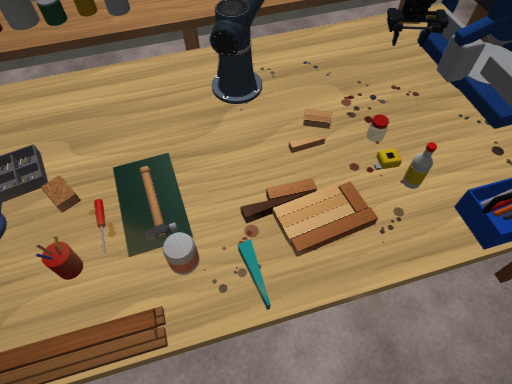

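The top view shows the dark wedge with its butt at about full-frame pixel (287,179), thin end to the left (+y). The hammer's head is at (355,185), with the bright face pointing left (+y) and the handle toward the robot. The turquoise wedge at (292,134) is the decoy. Next I get coarse positions and the wrist camera geometry.

```bash
cat > h.py <<'E'
from plant import ctrl
import cv2, numpy as np
from scipy.spatial.transform import Rotation as R
def ray(info,uv,z):
    "world points of pixels uv (N,2) on the plane at height z"
    uv=np.atleast_2d(uv).astype(float); P=info["pose"]
    d=np.c_[(uv[:,0]-info["cx"])/info["fx"],-(uv[:,1]-info["cy"])/info["fy"],-np.ones(len(uv))]@P[:3,:3].T
    return P[:3,3]+d*((z-P[2,3])/d[:,2])[:,None]
def proj(info,p):
    P=info["pose"]; q=(np.atleast_2d(p)-P[:3,3])@P[:3,:3]
    return np.c_[info["cx"]-info["fx"]*q[:,0]/q[:,2],info["cy"]+info["fy"]*q[:,1]/q[:,2]]
def down(yaw):
    "tool pointing down, tool x axis at angle yaw"
    return (R.from_euler("z",yaw)*R.from_euler("x",np.pi)).as_quat()
E
python3 - <<'E'
from h import *
np.set_printoptions(precision=4,suppress=True)
i=ctrl.camera_info("top"); S=lambda x,y:[140+x*280/784,90+y*200/560]
for n,p,z in [("butt",S(411,249),.042),("thin",S(268,254),.042),("face",S(562,270),.017),("peen",S(632,265),.017),("hend",S(612,455),.017),("grip~",S(603,330),.017),("boardR",S(340,200),.038),("fencecorner",S(172,175),.04),("fenceR",S(330,150),.04),("cleatL",S(227,270),.04),("cleatR",S(342,285),.04),("mat",S(612,365),.003),("tin",S(570,180),.11)]:
    print(n,ray(i,p,z)[0])
s=ctrl.state(); w=ctrl.camera_info("wrist"); T=np.eye(4); T[:3,:3]=R.from_quat(s["orientation"]).as_matrix(); T[:3,3]=s["tool_pos"]
print(w["fx"],w["cx"],w["cy"]); print(np.linalg.inv(T)@w["pose"])
print({k:v for k,v in w.items() if k not in("pose",)})
E
```

```text
butt [ 0.6089 -0.1421  0.042 ]
thin [0.5996 0.0537 0.042 ]
face [ 0.5849 -0.3524  0.017 ]
peen [ 0.593  -0.4492  0.017 ]
hend [ 0.331  -0.4215  0.017 ]
grip~ [ 0.5024 -0.4091  0.017 ]
boardR [ 0.6759 -0.0439  0.038 ]
fencecorner [0.7075 0.188  0.04  ]
fenceR [ 0.7448 -0.0292  0.04  ]
cleatL [0.5771 0.1097 0.04  ]
cleatR [ 0.5584 -0.0482  0.04  ]
mat [ 0.4546 -0.424   0.003 ]
tin [ 0.6962 -0.3491  0.11  ]
346.2558770151367 258.769595612471 191.24059904242907
[[-0.      0.954   0.2999  0.0816]
 [ 1.      0.0003 -0.0007  0.0002]
 [-0.0008  0.2999 -0.954  -0.1376]
 [ 0.      0.      0.      1.    ]]
{'fx': 346.2558770151367, 'fy': 346.2558770151367, 'cx': 258.769595612471, 'cy': 191.24059904242907}
```

Coarse points agree with the given sizes. Now close-up views of the wedge and then the hammer with the wrist camera.

Run:
```python
from h import *
import pickle
np.set_printoptions(precision=4,suppress=True)
for n,p in (("w",[.60,-.03,.28]),("h",[.51,-.40,.22])):
    ctrl.move_pose(p,down(0.05)); ctrl.pause(.15)
    i=ctrl.camera_info("wrist"); im,d=ctrl.read_camera("wrist")
    pickle.dump((i,im,d),open(f"v_{n}.pkl","wb"))
    cv2.imwrite(f"pics/wr_{n}.png",cv2.resize(im[:,:,::-1],(768,576),interpolation=cv2.INTER_CUBIC))
    for t in (("wedge","wedge_butt","board","fence") if n=="w" else ("hammer_grip","hammer_face","mat")):
        r=ctrl.recognise("wrist",t); z=dict(wedge=.042,wedge_butt=.021,board=.038,fence=.04,mat=.003).get(t,.017)
        print(t,[(round(q["conf"],2),np.round(q["xy"]),ray(i,q["xy"],z)[0]) for q in r[:2]])
    print(ctrl.state()["clock"],ctrl.state()["joint_pos"],ctrl.state()["contact_force"])
```

```text
wedge [(0.96, array([396.,  30.]), array([ 0.7412, -0.1587,  0.042 ])), (0.66, array([299., 153.]), array([ 0.613 , -0.0724,  0.042 ]))]
wedge_butt [(0.74, array([396.,  32.]), array([ 0.7426, -0.166 ,  0.021 ])), (0.57, array([297., 152.]), array([ 0.6095, -0.0734,  0.021 ]))]
board [(0.7, array([166.,  88.]), array([0.6733, 0.0722, 0.038 ]))]
fence [(0.91, array([55., 22.]), array([0.7308, 0.1798, 0.04  ]))]
3.475 [-0.2354  0.4599  1.4584  0.      1.2233  1.285 ] [-0.2517 -0.2155 -0.4898]
hammer_grip [(0.73, array([268., 135.]), array([ 0.5468, -0.4059,  0.017 ]))]
hammer_face [(0.73, array([269., 138.]), array([ 0.5434, -0.4074,  0.017 ]))]
mat [(0.66, array([432., 200.]), array([ 0.4842, -0.5873,  0.003 ])), (0.59, array([284., 166.]), array([ 0.5136, -0.425 ,  0.003 ]))]
5.2583 [-0.836   0.5883  1.3986  0.      1.1544  0.6836] [ 0.2176 -0.7582 -0.2074]
```

View pics/wr_w.png

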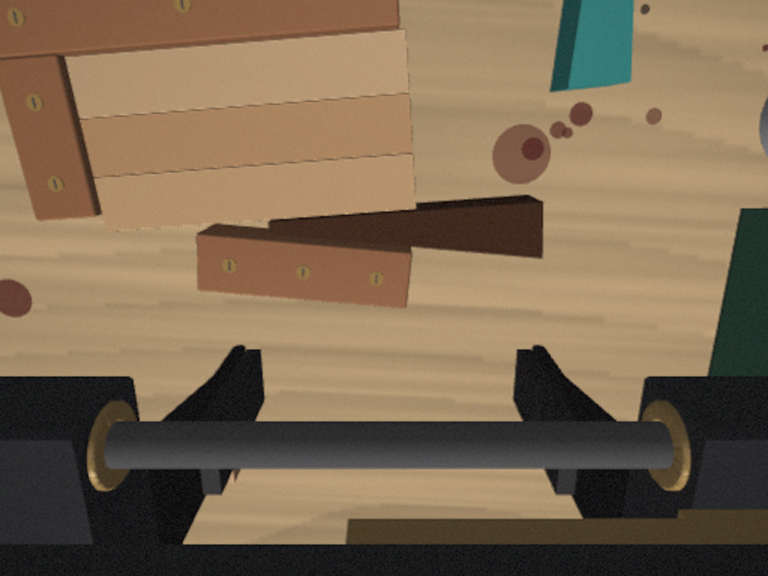

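View pics/wr_h.png

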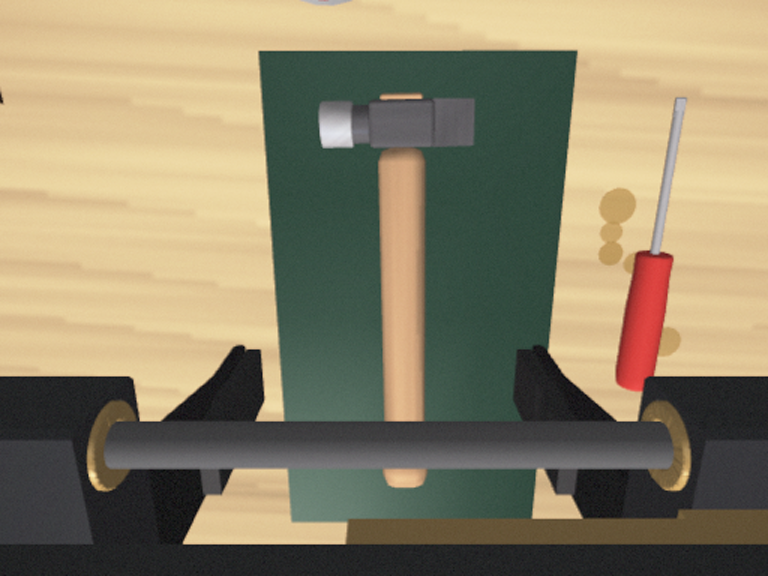

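The wedge close-up shows the butt's top corners at (543,203) and (543,258), and the board and fence edges are clear. The hammer close-up shows the face edge at about x=320 (rows 102–148), the peen at 473 and the handle centred on about 402. Converting these to world coordinates.

Run:
```python
from h import *
import pickle
np.set_printoptions(precision=4,suppress=True)
i,im,d=pickle.load(open("v_w.pkl","rb"))
P=lambda x,y,z:ray(i,[x/1.5,y/1.5],z)[0]
ang=lambda a,b:np.arctan2(*(b-a)[:2][::-1])
b1,b2=P(543,203,.042),P(543,258,.042); t=P(270,221,.042)
print("butt",b1,b2,np.linalg.norm(b1-b2),(b1+b2)/2,"thin",t,"dir straight",ang(P(543,203,.042),P(416,210,.042)), "slant",ang(b2,P(412,246,.042)))
print("board near",P(414,208,.038),P(105,230,.038),ang(P(414,208,.038),P(105,230,.038)),"far",P(405,30,.038),P(66,57,.038),ang(P(405,30,.038),P(66,57,.038)))
print("fence face",P(400,28,.04),ang(P(400,28,.04),P(65,55,.04)),"cleat",P(411,247,.04),P(406,306,.04))
bw=np.linalg.norm(P(414,208,.038)-P(405,30,.038)); print("board w",bw)
g=cv2.cvtColor(im,cv2.COLOR_RGB2HSV)
for n in("w","h"):
    i,im,d=pickle.load(open(f"v_{n}.pkl","rb")); T=i["pose"]; print(n,"depth chk",[ (T[2,3]+ (T[:3,:3]@np.array([ (u-i['cx'])/i['fx'],-(v-i['cy'])/i['fy'],-1])*d[v,u])[2]).round(4) for u,v in ((350,154),(280,200),(330,155))] if n=="w" else [(T[2,3]+ (T[:3,:3]@np.array([ (u-i['cx'])/i['fx'],-(v-i['cy'])/i['fy'],-1])*d[v,u])[2]).round(4) for u,v in ((268,160),(268,200),(268,82),(220,150))])
# hammer handle: wooden pixels
hsv=cv2.cvtColor(im,cv2.COLOR_RGB2HSV); m=((hsv[...,0]<25)&(hsv[...,1]>60)&(hsv[...,2]>100)).astype(np.uint8)
m[:, :240]=0; m[:,300:]=0; rows=[]
for v in range(108,275,3):
    c=np.flatnonzero(m[v]); 
    if len(c)>10: rows.append(((c[0]+c[-1])/2,v,len(c)))
rows=np.array(rows); W=ray(i,rows[:,:2]+[.5,.5],.017)
k=np.polyfit(W[:,0],W[:,1],1); print("handle yaw",np.arctan(k[0]),"y at .54",np.polyval(k,.54),"std",np.std(W[:,1]-np.polyval(k,W[:,0])),rows[::12])
Q=lambda x,y,z:ray(i,[x/1.5,y/1.5],z)[0]
print("face",Q(320,102,.017),Q(320,148,.017),"peen",Q(473,98,.031),Q(473,146,.031),"hend",Q(404,488,.017),"headtop far/near",Q(400,99,.031),Q(400,147,.031),"tip",Q(400,94,.02))
print("mat",[Q(*q,.003) for q in((259,51),(576,51),(532,521),(292,521))])
```

```text
butt [ 0.6355 -0.1392  0.042 ] [ 0.5949 -0.1449  0.042 ] 0.04096824825915376 [ 0.6152 -0.142   0.042 ] thin [0.6123 0.0576 0.042 ] dir straight 1.6772007039967218 slant 1.5288063757768804
board near [ 0.6265 -0.0468  0.038 ] [0.5986 0.1805 0.038 ] 1.693177274243938 far [ 0.744 -0.033  0.038] [0.7159 0.1938 0.038 ] 1.6942269335181401
fence face [ 0.7447 -0.0296  0.04  ] 1.6949959648160544 cleat [ 0.5978 -0.0463  0.04  ] [ 0.5512 -0.0455  0.04  ]
board w 0.11831638999114387
w depth chk [np.float64(0.0421), np.float64(-0.0006), np.float64(0.042)]
h depth chk [np.float64(0.0277), np.float64(0.0286), np.float64(0.0311), np.float64(0.0036)]
handle yaw 0.07214652113328687 y at .54 -0.4062757658493186 std 0.00014769651275729943 [[267.  108.   31. ]
 [267.5 144.   30. ]
 [268.  180.   29. ]
 [268.5 216.   28. ]
 [269.  252.   27. ]]
face [ 0.6057 -0.3515  0.017 ] [ 0.5782 -0.3519  0.017 ] peen [ 0.6122 -0.4438  0.031 ] [ 0.5848 -0.4465  0.031 ] hend [ 0.3247 -0.4208  0.017 ] headtop far/near [ 0.6094 -0.4006  0.031 ] [ 0.5819 -0.4022  0.031 ] tip [ 0.6128 -0.4007  0.02  ]
mat [array([ 0.6344, -0.3112,  0.003 ]), array([ 0.6448, -0.5098,  0.003 ]), array([ 0.2866, -0.5302,  0.003 ]), array([ 0.2763, -0.3309,  0.003 ])]
```

Everything agrees with the given sizes: heights are right, the hammer yaw is 0.072, and the drive direction is yaw 0.123. Now grasping the hammer and bringing it behind the wedge.

Run:
```python
from h import *
import pickle
np.set_printoptions(precision=4,suppress=True)
def st(n):
    s=ctrl.state(); print(n,round(s["clock"],2),s["tool_pos"],"F",s["contact_force"],"T",s["wrist_torque"],"op",round(s["opening"],3),"g",round(s["grasp_force"],1),flush=True); return s
g=[.5445,-.4059]
ctrl.move_pose(g+[.10],down(.072)); ctrl.movel(g+[.031],speed=.08); st("down")
ctrl.gripper_close(); ctrl.pause(.1); s=st("closed")
if s["opening"]>.15:
    ctrl.movel(g+[.11],speed=.12); st("lifted")
    ctrl.move_pose([.5766,-.2374,.11],down(.123))
    ctrl.movel([.5766,-.2374,.035],speed=.1); ctrl.pause(.2); st("ready")
    i=ctrl.camera_info("wrist"); im,d=ctrl.read_camera("wrist"); pickle.dump((i,im,d),open("v_r.pkl","wb"))
    cv2.imwrite("pics/ready.png",cv2.resize(im[:,:,::-1],(768,576),interpolation=cv2.INTER_CUBIC))
```

```text
down 6.84 [ 0.5449 -0.4062  0.0314] F [-0.2642  0.2515 -0.8385] T [-0.0516  0.2311  0.0034] op 0.998 g 0.0
closed 7.91 [ 0.5445 -0.4059  0.031 ] F [0.223  0.5273 0.7989] T [-0.0671  0.1958 -0.0273] op 0.342 g 30.0
lifted 8.72 [ 0.5439 -0.4053  0.1092] F [-0.1478 -0.1875 -5.2018] T [-0.0757  0.2228 -0.0139] op 0.342 g 30.0
ready 10.54 [ 0.5771 -0.2376  0.0359] F [ 0.8084  0.3392 -3.4261] T [-0.0306  0.2458  0.021 ] op 0.34 g 30.0
```

View pics/ready.png

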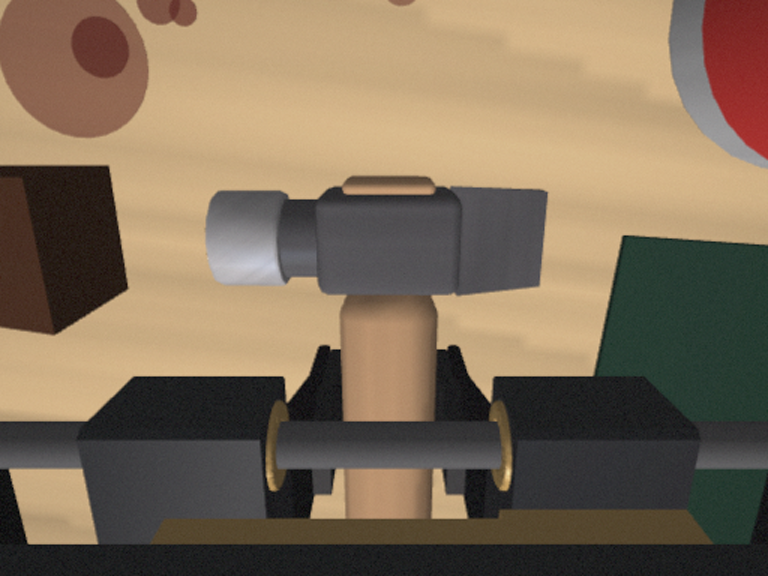

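In view: the butt's top corners are at (22,178) and (54,334), the bottom corners at (108,166) and (127,290), and the hammer face is at about (208,237). The hammer is held straight. Checking the alignment between face and butt.

Run:
```python
from h import *
import pickle
np.set_printoptions(precision=4,suppress=True)
i,im,d=pickle.load(open("v_r.pkl","rb"))
Q=lambda x,y,z:ray(i,[x/1.5,y/1.5],z)[0]
a,b,c,e=Q(22,178,.042),Q(54,334,.042),Q(108,166,0),Q(127,290,0)
print("butt",a,b,c,e,"w",np.linalg.norm(a-b),np.linalg.norm(c-e),"mid",(a+b)[:2]/2,(c+e)[:2]/2,"yaw",np.arctan2(a[1]-b[1],a[0]-b[0]),np.arctan2(c[1]-e[1],c[0]-e[0]))
f1,f2=Q(212,191,.021),Q(212,283,.021); print("face",f1,f2,(f1+f2)/2,"peen top",Q(546,190,.035),Q(540,287,.035))
s=ctrl.state(); print("expected face",s["tool_pos"][:2]+[.0435,.0557])
T=i["pose"]
for u,v in ((260,160),(165,158),(200,160)): print((T[:3,3]+T[:3,:3]@np.array([(u-i['cx'])/i['fx'],-(v-i['cy'])/i['fy'],-1])*d[v,u]))
```

```text
butt [ 0.636  -0.1387  0.042 ] [ 0.5945 -0.1439  0.042 ] [ 0.6359 -0.1385  0.    ] [ 0.5938 -0.1436  0.    ] w 0.041780732469801345 0.042390852088665165 mid [ 0.6153 -0.1413] [ 0.6149 -0.1411] yaw 0.12381975999095464 0.12089432850653783
face [ 0.6352 -0.179   0.021 ] [ 0.6072 -0.1797  0.021 ] [ 0.6212 -0.1793  0.021 ] peen top [ 0.6485 -0.2709  0.035 ] [ 0.622 -0.275  0.035]
expected face [ 0.6205 -0.1819]
[ 0.6304 -0.2317  0.0361]
[ 0.6265 -0.1936  0.0363]
[ 0.627  -0.2074  0.0343]
```

The face is centred on the butt to within 1 mm, with contact after about 40 mm of travel. Now light, slow taps, watching the force at the end of each stroke.

```bash
cat >> h.py <<'E'
p0=np.array([.5771,-.2376]); yaw=.122; dv=np.array([-np.sin(yaw),np.cos(yaw)]); Z=.035
def tap(back,to,speed):
    "draw back to s=back, strike to s=to; returns s reached, push force along the drive, lateral, torque z"
    ctrl.movel([*(p0+dv*back),Z],speed=.12); f0=ctrl.state()["contact_force"]
    ctrl.movel([*(p0+dv*to),Z],speed=speed); s=ctrl.state()
    f=s["contact_force"]-f0
    return (s["tool_pos"][:2]-p0)@dv, -f[:2]@dv, s["wrist_torque"][2], s["clock"], s["tool_pos"][2]
E
python3 - <<'E'
from h import *
np.set_printoptions(precision=4,suppress=True)
to=.058; back=.02
for k in range(9):
    r=tap(back,to,.045); print(k,round(to,4),np.round(r,4),flush=True)
    if r[1]>7 or to-r[0]>.003: break
    back=to-.015; to+=.006
ctrl.movel([*(p0+dv*(to-.03)),Z],speed=.12); ctrl.pause(.1); s=ctrl.state(); print(s["clock"],s["contact_force"],s["wrist_torque"],s["opening"])
E
```

```text
0 0.058 [ 0.058   0.7499  0.0481 11.9     0.035 ]
1 0.064 [ 0.0644  0.155   0.018  12.7917  0.0351]
2 0.07 [ 0.0707  0.3965  0.023  13.6833  0.035 ]
3 0.076 [ 0.0762  1.831  -0.0926 14.575   0.0352]
4 0.082 [ 0.0822  1.9556 -0.1053 15.4667  0.0352]
5 0.088 [ 0.0863  8.6576 -0.2022 16.3583  0.0352]
16.8583 [-0.6613  0.3493 -3.3434] [-0.0773  0.1956 -0.0115] 0.34431718914517
```

Run:
```python
from h import *
import pickle
np.set_printoptions(precision=4,suppress=True)
for to in (.089,.090,.091):
    r=tap(to-.02,to,.045); print(round(to,4),np.round(r,4),flush=True)
    if r[1]>22: break
ctrl.movel([*(p0+dv*.06),Z],speed=.12); ctrl.pause(.1); s=ctrl.state(); print(s["clock"],s["contact_force"],s["wrist_torque"],s["opening"])
i=ctrl.camera_info("wrist"); im,d=ctrl.read_camera("wrist"); pickle.dump((i,im,d),open("v_t.pkl","wb"))
cv2.imwrite("pics/t1.png",cv2.resize(im[:,:,::-1],(768,576),interpolation=cv2.INTER_CUBIC))
```

```text
0.089 [ 0.0864  9.2465 -0.1913 17.7     0.0353]
0.09 [ 0.0865 14.6003 -0.3272 18.6     0.0353]
0.091 [ 0.0866 16.9301 -0.4105 19.5     0.0354]
20.0083 [-0.222   0.1297 -4.588 ] [-0.0597  0.1928  0.0022] 0.34592642749728136
```

View pics/t1.png

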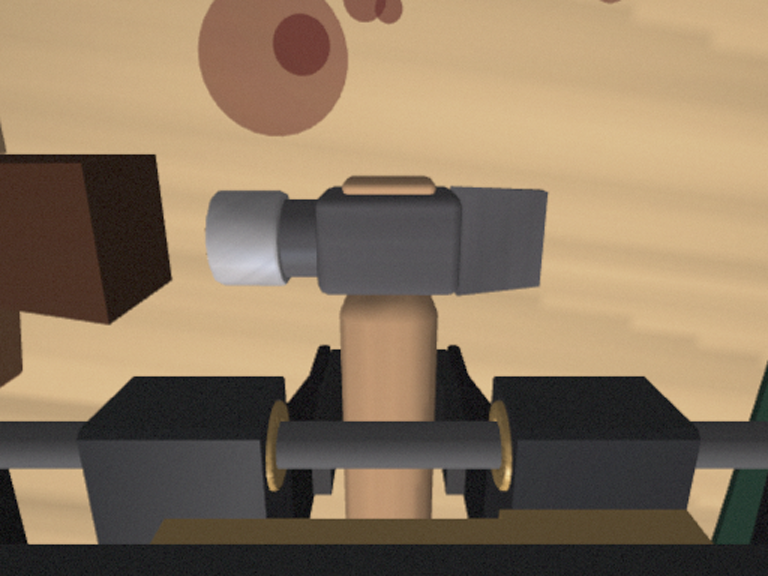

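The picture shows the hammer unmoved in the grip. The wedge has stopped after about 46 mm: three taps shifted it by no more than 0.1 mm. Now the firm seating taps, stepping up to about 28 N.

Run:
```python
from h import *
import pickle
np.set_printoptions(precision=4,suppress=True)
n=0
for to in (.0925,.0935,.0942,.0947):
    r=tap(.0705,to,.045); print(round(to,4),np.round(r,4),flush=True)
    n+=r[1]>25
    if n>=2 or r[1]>29: break
ctrl.movel([*(p0+dv*.03),Z],speed=.12); ctrl.pause(.1); s=ctrl.state(); print(s["clock"],s["contact_force"],s["wrist_torque"],s["opening"])
ctrl.movel([*(p0+dv*.03),.16],speed=.15)
ctrl.pause(.1); im,d=ctrl.read_camera("wrist"); i=ctrl.camera_info("wrist"); pickle.dump((i,im,d),open("v_u.pkl","wb"))
cv2.imwrite("pics/t2.png",cv2.resize(im[:,:,::-1],(768,576),interpolation=cv2.INTER_CUBIC))
print(ctrl.state()["clock"])
```

```text
0.0925 [ 0.0867 18.3307 -0.4218 20.95    0.0355]
0.0935 [ 0.0868 23.9298 -0.5763 21.9417  0.0355]
0.0942 [ 0.0869 26.4992 -0.5983 22.9583  0.0356]
0.0947 [ 0.0869 26.7296 -0.6013 24.      0.0356]
24.7917 [ 0.4333  0.4038 -3.666 ] [-0.12    0.1966  0.0019] 0.33728785858165855
25.925
```

View pics/t2.png

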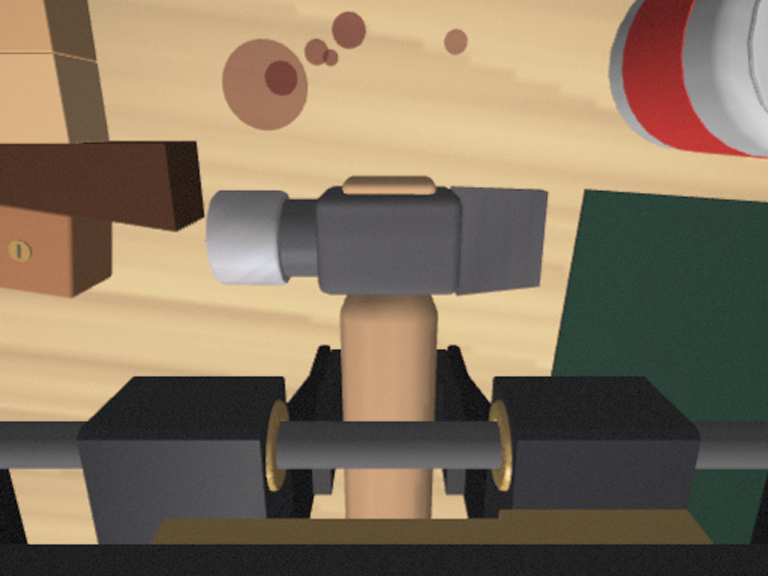

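Two taps peaked at just over 26 N with no further advance. Before putting the hammer down, I check the board/fence seam from the first viewpoint.

Run:
```python
from h import *
import pickle
np.set_printoptions(precision=4,suppress=True)
ctrl.move_pose([.66,-.03,.26],down(.05)); ctrl.pause(.2)
i=ctrl.camera_info("wrist"); im,d=ctrl.read_camera("wrist"); pickle.dump((i,im,d),open("v_c.pkl","wb"))
i0,im0,d0=pickle.load(open("v_w.pkl","rb"))
# board top (z=.038) rectified 0.5 mm/px in the fence area, both views
X,Y=np.meshgrid(np.arange(.20,-.06,-.0005),np.arange(.80,.56,-.0005))
out=[]
for j,m in((i0,im0),(i,im)):
    uv=proj(j,np.c_[Y.ravel(),X.ravel(),np.full(X.size,.039)]).astype(np.float32)-.5
    out.append(cv2.remap(m,uv[:,0].reshape(X.shape),uv[:,1].reshape(X.shape),cv2.INTER_CUBIC))
o=np.vstack(out)[:,:,::-1]; print(o.shape); cv2.imwrite("pics/seam.png",cv2.resize(o,None,fx=.6,fy=.6,interpolation=cv2.INTER_AREA) if o.shape[0]>1000 else cv2.resize(o,(325,600)) if 0 else np.hstack(out)[:,:,::-1][:, :][:,:].copy()[:480,:].astype(np.uint8) if 0 else cv2.resize(np.hstack(out)[:,:,::-1],(800,370)))
print(ctrl.state()["clock"])
```

```text
(960, 520, 3)
27.0667
```

View pics/seam.png

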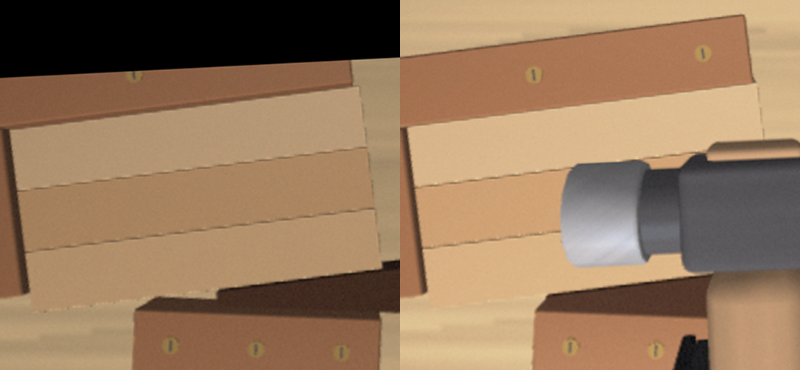

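The seam that was visible on the left (before) is closed along its whole length on the right (after), so the board is flush. Now laying the hammer back on the mat.

Run:
```python
from h import *
import pickle
np.set_printoptions(precision=4,suppress=True)
g=[.5445,-.4059]
ctrl.move_pose(g+[.20],down(.072)); ctrl.movel(g+[.045],speed=.12); ctrl.movel(g+[.0315],speed=.03)
s=ctrl.state(); print(s["clock"],s["tool_pos"],s["contact_force"])
ctrl.open(); ctrl.pause(.1); ctrl.movel(g+[.20],speed=.12); 
ctrl.move_pose([.51,-.30,.28],down(.05)); ctrl.pause(.2)
im,d=ctrl.read_camera("wrist"); i=ctrl.camera_info("wrist")
cv2.imwrite("pics/end.png",cv2.resize(im[:,:,::-1],(768,576)))
s=ctrl.state(); print(s["clock"],s["contact_force"],s["opening"])
```

```text
30.5833 [ 0.5444 -0.4058  0.0312] [-1.0694 -0.4304 -3.9572]
34.2417 [ 0.0178 -0.4207  0.0108] 1.0000333292217158
```

View pics/end.png

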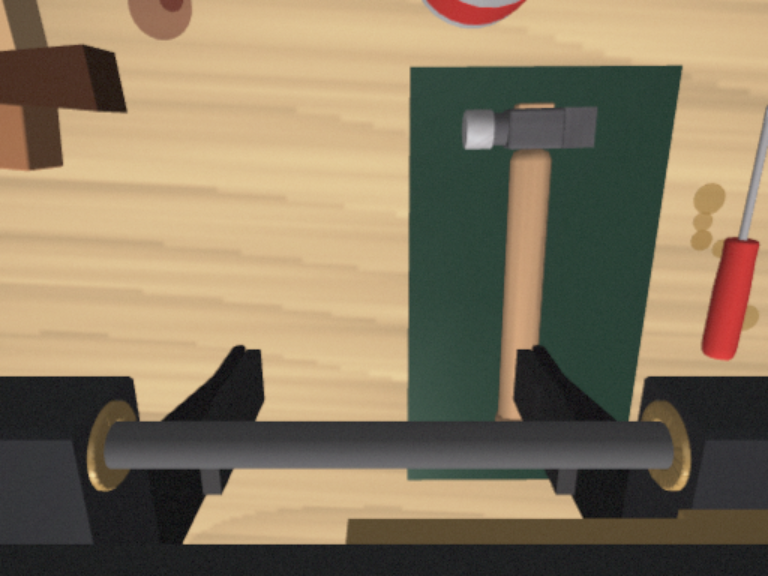

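The hammer lies flat on the mat, with the head at (530,128), and the wedge is still in place at the left. The arm is clear of everything, so I hand in.

```bash
python3 -c "
from plant import ctrl
print(ctrl.sign_off())"
```

```text
the job is handed in; nothing more can be done
None
```

I tapped the wedge in about 46 mm until it stopped, seated it with two final taps that read about 26–27 N at the end of the stroke (the impact peak itself was not measured), saw the board flush along the visible fence seam, laid the hammer back on the mat, and handed the job in at about 34 s.

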